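Lock the bayonet filter cartridge into the suction socket

TASK

Fit the suction filter cartridge into the round bayonet socket on the bench: set its nose in the socket with the two lugs at the two slots, push it down against the spring, twist it clockwise (seen from above) to the stop and let it spring up into its lock, then let go. Feel for the slots and do not force it: keep the cartridge's contact with the socket below about 40 N, and leave the other things on the bench where they are.

Things in the scene. Friction and masses are not known exactly. Their poses are not given: they have to be found in the camera images.
- cartridge: loose filter cartridge, 0.15 kg, 78 mm tall, standing nose down; same after a half turn. Origin: centre of its underside, z up its axis. Nose: radius 14 mm at the underside, tapering to 19.5 mm at 9 mm height, then a cylinder of that radius up to a black collar (radius 30 mm, 36 to 41 mm high) and a disc (radius 25 mm, to 46 mm); above it a wing to grip, along x
- wing (a point): middle of the cartridge's grip wing, 62 mm above the cartridge's underside: an upright black plate 48 mm long (cartridge x, in line with the lugs), 14 mm thick (cartridge y), from 46 to 78 mm above the underside
- lug (a point): middle of the +x lug of the cartridge, 23 mm off its axis. The two lugs stick out at the cartridge's +x and -x to radius 27.5 mm; each is 9 mm wide (along y) and reaches from 14 to 21 mm above the underside. Turning them under the lip takes under 0.15 N m; at the stop 0.3 N m is firm enough, 1 N m too much
- socket: fixed socket: grey round cup, 68 mm outer diameter, mouth up, on a dark plate 74 mm (x) by 110 mm (y), 6 mm thick, four screws; brass hose stub at its +x side, out to 63 mm from the axis, 16 to 33 mm high. Origin: on the cup's axis at the bench top, z up
- mouth (a point): centre of the socket's mouth, level with the lip's top, 50 mm above the socket's origin; bore radius 21 mm, lip 8 mm thick. Two slots in the lip, half a turn apart, pass the lugs with 3 degrees to spare either way. They lie near the socket's +x and -x, but the lip is clamped turned from there by up to 37 degrees either way: not measured, to be seen from above or felt. It does not turn
- spring (a point): top of the spring plate in the socket at rest, 33 mm above the socket's origin. The nose presses it down: 3 N at first, 0.4 N more per mm. The lugs are under the lip when the cartridge's underside is less than 21 mm above the socket's origin (8 N; best 17 to 19 mm); at 14 mm the collar lands on the lip. Let go in the slots, the cartridge is pushed back up to 33 mm
- seat (a point): centre of the locked cartridge's underside, 25 mm above the socket's origin. With the lugs under the lip, the cartridge turns 66 degrees clockwise (from above) from the slots to a hard stop; the other way is blocked. At the stop the lip's underside has recesses 4 mm deep, 3 degrees wider than the lugs, where the spring lifts them. Let go short of it: 21 mm, not locked
- rosin_tin: bystander: dark red tin, 30 mm diameter, 25 mm high; origin under its centre
- wick_reel: bystander: small yellow reel, 35 mm diameter, 12 mm high; origin under its centre
- esd_cup: bystander: steel dish, 66 mm diameter, 14 mm high; origin under its centre
- uv_syringe: bystander: green syringe lying, 128 mm long (y); origin under its centre
- tweezers_straight: bystander: tweezers lying, 126 mm long (y); origin under their centre
- driver_yellow: bystander: yellow screwdriver lying, 160 mm long (y); origin under its centre
- tip_jar: bystander: white jar, 37 mm diameter, 59 mm high; origin under its centre

How it is judged:
On the way, in this order (a step that is already met when the one before it is completed fails the run):
1. the cartridge is held over the socket's mouth, its underside above the lip (horizontal distance between cartridge and socket below 0.02 m and z of cartridge in the frame of socket above 0.045 m), for 0.1 s.
2. the cartridge is pushed down upright against the spring, lugs below the lip (horizontal distance between cartridge and socket below 0.005 m and z of cartridge in the frame of socket below 0.0222 m and angle between cartridge's own z axis and vertical below 0.12 rad), for 0.2 s.
At the end, for the whole second after the job is handed in: the cartridge is locked in the socket: upright (within 0.08 rad), on the socket's axis within 5 mm, its underside 23.3 to 27.5 mm above the socket's origin (lugs sprung up into the recesses), released and at rest (horizontal distance between cartridge and socket below 0.005 m and z of cartridge in the frame of socket between 0.0233 and 0.0275 m and angle between cartridge's own z axis and vertical below 0.08 rad and linear speed of cartridge below 0.01 m/s); the robot touches nothing.
It fails at once if the cartridge and the socket press on each other with more than 50 N (contact force between cartridge and socket above 50 N).
It fails at once if a bystander is moved more than 30 mm (distance of any of rosin_tin, wick_reel, esd_cup, uv_syringe, tweezers_straight, driver_yellow, tip_jar from where it was at the start of the episode above 0.03 m).
It also fails if it takes over 64 s, if anything falls off the work surface, if the arm or the gripper's body presses on something with over 40 N, if the wrist force passes 120 N, or if a joint passes its speed limit or range.

ROBOT

A 7-joint arm with a two-finger parallel gripper is mounted at the origin on a cart in front of the work surface, level with it; the furniture and walls round the work are solid. World frame = base frame: x ahead of the robot, y to its left, z up, the work surface at z = 0. Lengths are in m, angles in rad, forces in N, time in s.
With the tool pointing down it reaches from about 0.4 to 0.875 m from the base axis. Payload 19.3 kg.
Tool frame: the origin (TCP) lies at the very end of the fingers, on their centre line; the grasp point (between the pads) lies bot.pinch_z behind it (bot.pinch_z is the distance from the TCP to the grasp point, in m); z points along the fingers, y is the line along which they close (so a half turn about z gives the same grasp; the last joint's range is limited). The gripper opens to 85 mm and grips with 20 to 120 N. Pads are 22 mm wide; open, the fingers measure 114 mm over their backs; the gripper's body (76 mm by 85 mm) begins 54 mm behind the grasp point. The pads swing forward as they close: fully open they stand 13 mm farther back than shut.
Start: joints at [-1.411, 0.521, -0.036, 1.599, 0.021, 1.021, -0.113], TCP at [0.142, 0.609, 0.231] pointing down, gripper open.
Joint ranges: [-2.91, 2.91], [-0.3, 2.13], [-1.5, 1.42], [0.17, 2.43], [-1.26, 4.41], [0.16, 1.93], [-2.52, 2.52]. Speed limits (rad/s): [1.89, 1.89, 2.39, 2.39, 3.01, 3.01, 3.01].

INTERFACE

Orientations are given as [roll, pitch, yaw] about the fixed x, y, z axes, in that order (R = Rz(yaw) Ry(pitch) Rx(roll)).
In Python, from workcell import bot, grab_frame, ticket gives the robot as it stands.
- The arm moves only by the tool arm_command, never from a script. Its argument "commands" is a list of rows, each a list of 3 entries, a list of its own where there are three numbers: the shift along the world's x, y, z in mm, then the turn about the world's z in rad, then the gripper command: -1 is fully open, 1 is shut, values between are in proportion. In form: [[[tx, ty, tz], roll, fingers], ...]. A call has 1 to 20 rows; each row shifts and turns the commanded pose from where the row before left it; what a row does not reach is not made up. A row lasts 1/10 s, in which the tool goes at most 50 mm and 8.59 degrees, less where a joint would pass 70% of its speed; a pose out of reach is approached as far as the arm can. A call with a gripper value outside its range is refused whole. The fingers move at their own pace and stop on an object; "newtons" is the grip in N (left out, the last holds). Time passes only in rows, so rows that do not move let the fingers close. It gives the time, the measured TCP pose, the force, the opening and the grip force at its end, in the units of the state.
- bot.observe(): the state, without advancing time (a new reading comes with each control period).
- grab_frame(name): name is "side" or "top" or "wrist"; returns a dict with "image" (400x640x3 uint8, red, green, blue), "vertical_fov" (degrees; the focal length in pixels is half the picture's height over the tangent of half this angle, whatever the lens; pixels are square), "cx", "cy" (the principal point, pixels), "R" (3x3) and "t" (3): a world point X has camera coordinates R X + t. Camera axes: x right, y down, z forward; pixel columns grow to the right and rows downward; lengths in m; the calibration is good to about 2 mm. A picture is of the moment at which its call begins. There is no depth.
- ticket.job_done(): hands the job in; it is judged then, once.
The state is a dict: "clock": time; "qpos": joint angles; "qd": joint speeds; "joint_efforts": joint torques, N m; "position": TCP position; "tool_rot": TCP orientation; "force": force on the tool from outside, world axes, zero at the start; "moment": the same for the moment, N m; "grip_width": finger opening in m; "finger_force": force on a finger pad.
Only numpy, scipy, OpenCV 4.12 (cv2) and the standard library are available. Lean on these libraries where they do the work, as an engineer would, in place of code of your own. Each camera call takes 0.05 s, during which the arm holds its last target. There are 200 camera calls.

## Working session

There is one attempt and no reset: what is moved stays moved. The work goes in short steps, Python scripts to look and compute and a tool call to move; the robot and the scene stay as the last step left them, time stands still between calls to the robot, and variables do not carry over. Pictures are saved under pics/ and viewed, at most 10 in all, crops included, and the job is handed in when it is done.

Besides the shell and the picture viewer there is one more tool, called after "Request:" by a JSON object that holds its "name" and its "arguments". arm_command: Moves the arm, as the interface text tells. Its arguments: {"type":"object","properties":{"commands":{"type":"array"},"newtons":{"type":"number"}},"required":["commands"]}

```bash
mkdir -p pics
cat > h.py <<'E'
import numpy as np, cv2
from workcell import bot, grab_frame, ticket
def f(F): return F["image"].shape[0]/2/np.tan(np.radians(F["vertical_fov"])/2)
def ray(F,u,v,z):
    R=np.array(F["R"]);t=np.array(F["t"]);c=-R.T@t
    d=R.T@np.array([(u-F["cx"])/f(F),(v-F["cy"])/f(F),1]);return c+d*(z-c[2])/d[2]
def proj(F,X):
    p=np.array(F["R"])@X+np.array(F["t"]);return np.array([F["cx"]+f(F)*p[0]/p[2],F["cy"]+f(F)*p[1]/p[2]])
def save(F,n): cv2.imwrite("pics/"+n,F["image"][:,:,::-1])
E
python3 - <<'E'
from h import *
import pickle
for n in("top","side","wrist"):
    F=grab_frame(n);save(F,n+"0.png");pickle.dump(F,open(n+"0.pkl","wb"))
    R=np.array(F["R"]);print(n,F["vertical_fov"],F["cx"],F["cy"],R.round(3).tolist(),(-R.T@np.array(F["t"])).round(3))
s=bot.observe();print(bot.pinch_z,s)
E
```

```text
top 47.64868437820146 313.04233512880995 199.33688260301224 [[-0.016, -1.0, 0.01], [-0.989, 0.014, -0.145], [0.145, -0.012, -0.989]] [0.363 0.156 1.158]
side 44.66591801482997 314.20914343754566 200.76697659094762 [[-0.999, -0.041, -0.008], [-0.018, 0.595, -0.804], [0.038, -0.803, -0.595]] [0.493 1.085 0.737]
wrist 65.4585687427301 320.12123491599414 200.1613132864653 [[0.227, 0.974, -0.0], [0.938, -0.219, 0.268], [0.261, -0.061, -0.963]] [0.075 0.625 0.374]
0.0187 {'clock': 0.15, 'qpos': array([-1.4112241 ,  0.52184768, -0.03632055,  1.59984905,  0.02119771,
        1.0210794 , -0.11274445]), 'qd': array([ 0.00064439, -0.00086082, -0.00144843,  0.00075331, -0.00023818,
       -0.00153498,  0.00075396]), 'joint_efforts': array([ 9.69384128e-04, -9.27393222e+01,  1.98049910e+00, -3.70058692e+01,
        1.79769925e-02,  6.27359041e-03, -1.84692010e-05]), 'position': array([0.14232471, 0.60834057, 0.23088638]), 'tool_rot': array([-3.14079575e+00,  5.33100659e-05,  2.91185602e+00]), 'force': array([-0.76283999,  0.24822911,  0.27259986]), 'moment': array([-0.02144243,  0.04003807, -0.01357634]), 'finger_force': 0.0, 'grip_width': 0.0850528780231633}
```

View pics/top0.png

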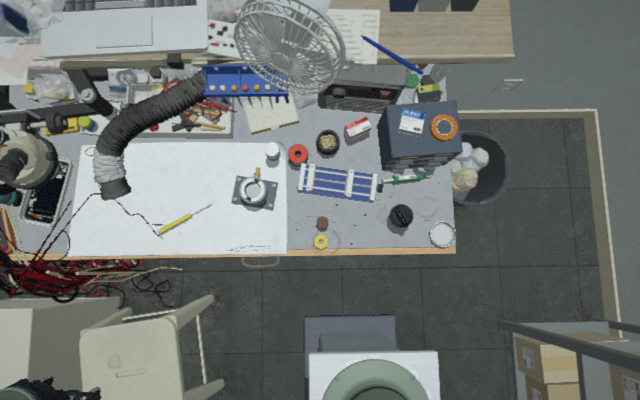

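View pics/side0.png

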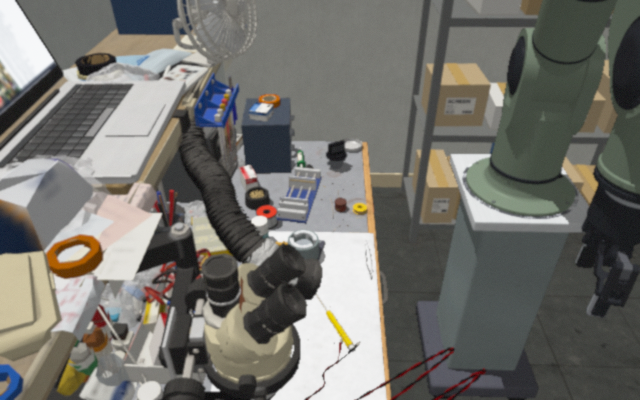

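The top view shows the cartridge (black) at about (401,215) and the socket at about (255,192), with the brass stub pointing up (+x world). Next I'll zoom on both.

Run:
```python
from h import *
import pickle
F=pickle.load(open("top0.pkl","rb"));im=F["image"][:,:,::-1]
a=cv2.resize(im[165:220,225:285],None,fx=6.6,fy=6.6,interpolation=cv2.INTER_CUBIC)
b=cv2.resize(im[190:245,370:430],None,fx=6.6,fy=6.6,interpolation=cv2.INTER_CUBIC)
cv2.imwrite("pics/z.png",np.hstack([a,b]))
print("sock",ray(F,255,192,.05),"cart",ray(F,401,215,.06), "px/m",f(F)/1.1)
```

```text
sock [0.54579978 0.28605767 0.05      ] cart [ 0.48207539 -0.07143052  0.06      ] px/m 411.76311873049667
```

View pics/z.png

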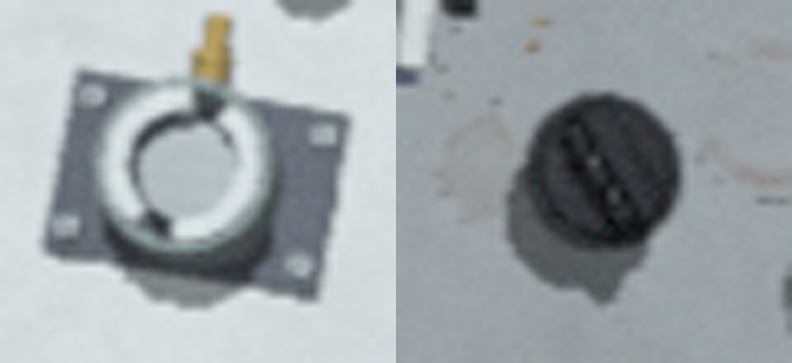

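The mouth shows slots at about 1 o'clock (208,100 in the crop) and 7 o'clock (155,222). The cartridge wing runs from (570,125) to (630,230) in the crop. Moving the wrist camera over the socket for an accurate look.

Request:
{"name": "arm_command", "arguments": {"commands": [[[30,-26,2],0,-1],[[31,-27,2],0,-1],[[31,-27,2],0,-1],[[31,-27,2],0,-1],[[31,-27,2],0,-1],[[31,-27,2],0,-1],[[31,-27,2],0,-1],[[31,-27,2],0,-1],[[31,-27,2],0,-1],[[31,-27,2],0,-1],[[31,-27,2],0,-1],[[30,-26,0],0,-1],[[0,0,0],0,-1],[[0,0,0],0,-1],[[0,0,0],0,-1]]}}

```text
clock: 1.65
position: [0.5117, 0.2873, 0.2531]
tool_rot: [3.142, -0.001, 2.913]
force: [0.1, 0.3, -0.2]
grip_width: 0.0854
finger_force: 0.0
```

Run:
```python
from h import *
import pickle
F=grab_frame("wrist");save(F,"w1.png");pickle.dump(F,open("w1.pkl","wb"))
s=bot.observe();print(s["clock"],s["position"],s["tool_rot"],s["qpos"],s["force"]); print(proj(F,[.546,.286,.05]))
```

```text
1.7 [0.51161198 0.28748035 0.2531957 ] [ 3.14151840e+00 -4.82504962e-04  2.91329576e+00] [-0.66636041  0.43914553  0.07507479  1.68303161 -0.03788303  1.02109214
  0.76392046] [0.37282316 0.00094525 0.09933926]
[324.32620999 205.57113955]
```

View pics/w1.png

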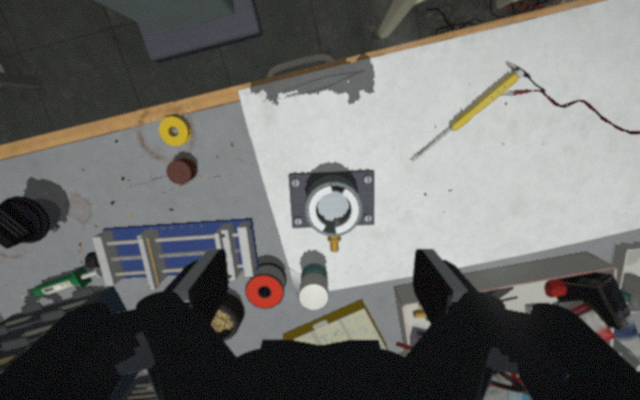

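The socket is at about (333,207), with slots at roughly 5 and 11 o'clock. I'll go lower for a finer reading.

Request:
{"name": "arm_command", "arguments": {"commands": [[[10,2,-30],0,-1],[[12,2,-40],0,-1],[[10,1,-33],0,-1],[[0,0,0],0,-1],[[0,0,0],0,-1],[[0,0,0],0,-1]]}}

```text
clock: 2.3
position: [0.5445, 0.2924, 0.1522]
tool_rot: [3.14, 0.001, 2.913]
force: [1.3, 0.9, -0.2]
grip_width: 0.0856
finger_force: 0.0
```

Run:
```python
from h import *
import pickle
F=grab_frame("wrist");save(F,"w2.png");pickle.dump(F,open("w2.pkl","wb"))
c0=ray(F,*proj(F,[.546,.286,.05]),.05)
# rectified patch at z=.05: 5px/mm, up=+x, left=+y
g=(np.arange(450)-225)/5000.
def rect(cx,cy,z):
    m=np.array([[proj(F,np.array([cx-r,cy-c,z])) for c in g] for r in g],np.float32)
    return cv2.remap(F["image"][:,:,::-1].copy(),m[...,0],m[...,1],cv2.INTER_CUBIC)
p=rect(.546,.286,.05);cv2.imwrite("pics/r2.png",p)
print(bot.observe()["position"],F["image"][150:260:10,333].mean(1) if 0 else '')
```

```text
[0.54458978 0.2923316  0.1523185 ]
```

View pics/r2.png

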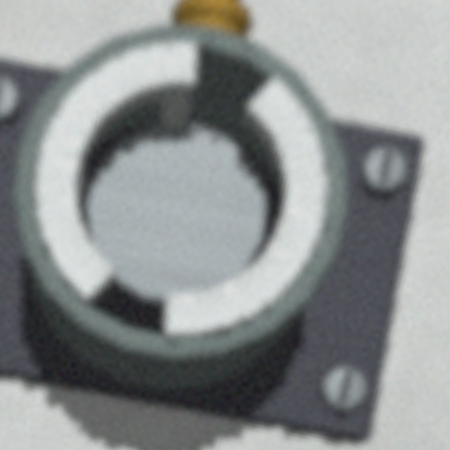

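The rectified view clearly shows the lip centred near (183,187), with slots near (225,75) and (135,300). Measuring.

```bash
cat >> h.py <<'E'
def slots(p,c):
    g=cv2.cvtColor(p,cv2.COLOR_BGR2GRAY)
    m=(g>190).astype(np.uint8);n,l,st,ce=cv2.connectedComponentsWithStats(m)
    # keep white comps whose pixels lie within ring
    yy,xx=np.nonzero(m);r=np.hypot(xx-c[0],yy-c[1]);k=(r<160)&(r>85)
    q=np.zeros_like(m);q[yy[k],xx[k]]=1
    return q
E
python3 - <<'E'
from h import *
p=cv2.imread("pics/r2.png");c=np.array([183.,187.])
from scipy.optimize import least_squares
g=cv2.GaussianBlur(cv2.cvtColor(p,cv2.COLOR_BGR2GRAY),(0,0),2).astype(float)
A=np.radians(np.arange(0,360,1))
for it in range(4):
    rr=np.arange(115,160,.5)
    P=np.array([[g[int(round(c[1]+r*np.sin(a))),int(round(c[0]+r*np.cos(a)))] for r in rr] for a in A])
    inner=P[:,:20].mean(1)>200
    d=np.diff(P,axis=1).argmin(1);R=rr[d];k=inner&(R<155)
    X=c[0]+R*np.cos(A);Y=c[1]+R*np.sin(A)
    s=least_squares(lambda v:np.hypot(X[k]-v[0],Y[k]-v[1])-v[2],[*c,145],loss="soft_l1").x;c=s[:2]
print("c",c,"R mm",s[2]/5,"world",.546-(c[1]-225)/5000,.286-(c[0]-225)/5000)
a=np.radians(np.arange(0,360,.25));cx,cy=c
for r in(115,122,130,136):
    v=cv2.remap(g.astype(np.float32),(cx+r*np.cos(a)).astype(np.float32)[None],(cy+r*np.sin(a)).astype(np.float32)[None],1)[0]
    # world yaw of image dir: x=-sin(a), y=-cos(a)
    w=v<150;e=np.nonzero(np.diff(w.astype(int)))[0]
    print(r,[round(float(np.degrees(np.arctan2(-np.cos(a[i]),-np.sin(a[i])))),1) for i in e])
E
```

```text
c [180.80498512 187.06694797] R mm 28.922707274587555 world 0.5535866104065748 0.29483900297501786
115 [172.2, 141.3, -7.0, -39.2]
122 [173.0, 141.0, -6.7, -39.2]
130 [173.2, 140.8, -6.7, -39.5]
136 [173.5, 140.5, -6.5, -39.5]
```

The slot line is at yaw −23.0° (equivalently 157°) and both slots agree. The mouth is at (0.5536, 0.2948) and the measured lip radius of 28.9 mm matches the nominal 29 mm. Next: over the cartridge.

Request:
{"name": "arm_command", "arguments": {"commands": [[[-4,-25,8],0.05,-1],[[-6,-36,8],0.08,-1],[[-6,-36,6],0.08,-1],[[-6,-36,6],0.08,-1],[[-6,-36,4],0.08,-1],[[-6,-36,4],0.08,-1],[[-6,-36,4],0.08,-1],[[-6,-36,4],0.08,-1],[[-6,-36,2],0.08,-1],[[-6,-30,2],0.06,-1],[[-4,-20,0],0,-1],[[0,0,0],0,-1],[[0,0,0],0,-1],[[0,0,0],0,-1]]}}

```text
clock: 3.75
position: [0.4828, -0.0705, 0.199]
tool_rot: [-3.141, 0.001, -2.62]
force: [0.1, 1.6, 0.6]
grip_width: 0.0854
finger_force: 0.0
```

Run:
```python
from h import *
import pickle
F=grab_frame("wrist");pickle.dump(F,open("w3.pkl","wb"))
g=(np.arange(450)-225)/5000.
def rect(cx,cy,z):
    m=np.array([[proj(F,np.array([cx-r,cy-c,z])) for c in g] for r in g],np.float32)
    return cv2.remap(F["image"][:,:,::-1].copy(),m[...,0],m[...,1],cv2.INTER_CUBIC)
cv2.imwrite("pics/r3.png",rect(.482,-.071,.078));save(F,"w3.png")
a=cv2.resize(F["image"][:,:,::-1],(640,400));b=cv2.resize(cv2.imread("pics/r3.png"),(400,400))
# two views in one picture: left wrist (half), right rectified
cv2.imwrite("pics/v3.png",np.hstack([cv2.resize(a,(320,200)).repeat(1,0) if 0 else cv2.copyMakeBorder(cv2.resize(a,(400,250)),0,150,0,0,0),b]))
s=bot.observe();print(s["clock"],s["position"],s["tool_rot"],s["qpos"])
```

```text
3.8 [ 0.48272301 -0.07044763  0.19877954] [-3.14128287e+00  8.76658521e-04 -2.62011319e+00] [ 0.07888248  0.3486518  -0.06963938  1.98575392  0.03266117  0.8073195
  2.0831306 ]
```

View pics/v3.png

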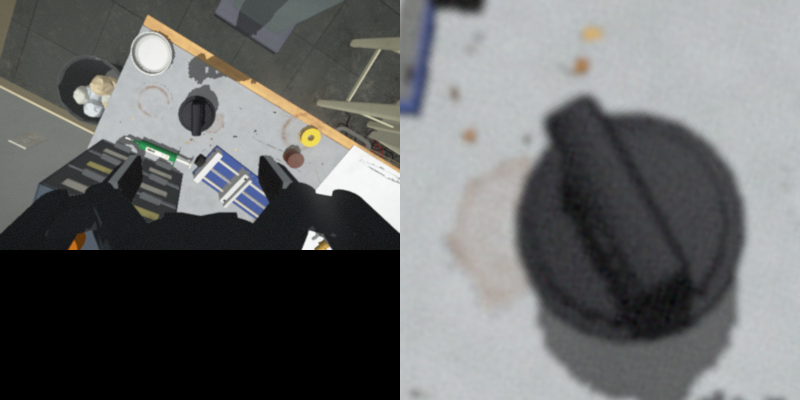

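The tool yaw (−150.1°) already matches the wing angle: the wing edge runs from (592,97) to (690,268), which gives about 30°. Fitting the collar circle for the centre, and checking the wing's top face.

Run:
```python
from h import *
import pickle
from scipy.optimize import least_squares
F=pickle.load(open("w3.pkl","rb"))
g=(np.arange(450)-225)/5000.
def rect(cx,cy,z):
    m=np.array([[proj(F,np.array([cx-r,cy-c,z])) for c in g] for r in g],np.float32)
    return cv2.remap(F["image"][:,:,::-1].copy(),m[...,0],m[...,1],cv2.INTER_CUBIC)
for z in(.041,):
    p=rect(.482,-.071,z);gr=cv2.GaussianBlur(p,(0,0),2).mean(2)
    m=(gr<75).astype(np.uint8);n,l,st,ce=cv2.connectedComponentsWithStats(m)
    k=[i for i in range(1,n)if l[225,225]==i] or [1+st[1:,4].argmax()]
    C=max(cv2.findContours((l==k[0]).astype(np.uint8),0,cv2.CHAIN_APPROX_NONE)[0],key=len)[:,0].astype(float)
    s=least_squares(lambda v:np.hypot(C[:,0]-v[0],C[:,1]-v[1])-v[2],[225,225,150],loss="cauchy",f_scale=2).x
    res=np.hypot(C[:,0]-s[0],C[:,1]-s[1])-s[2]
    print("R mm",s[2]/5,"inl",(abs(res)<3).mean(),"ctr",.482-(s[1]-225)/5000,-.071-(s[0]-225)/5000)
p=rect(.482,-.071,.078);q=np.clip((p.astype(float)-10)*3,0,255).astype(np.uint8)
# rotate so wing is horizontal: image y up = world x; wing yaw 30
M=cv2.getRotationMatrix2D((225,225),-60,1)
q=cv2.warpAffine(q,M,(450,450));cv2.line(q,(225,0),(225,450),(0,0,255),1);cv2.line(q,(0,225),(450,225),(0,0,255),1)
cv2.imwrite("pics/r3b.png",q)
```

```text
R mm 28.66555509363186 inl 0.6724336793540946 ctr 0.4822558969602763 -0.07430745781576632
```

View pics/r3b.png

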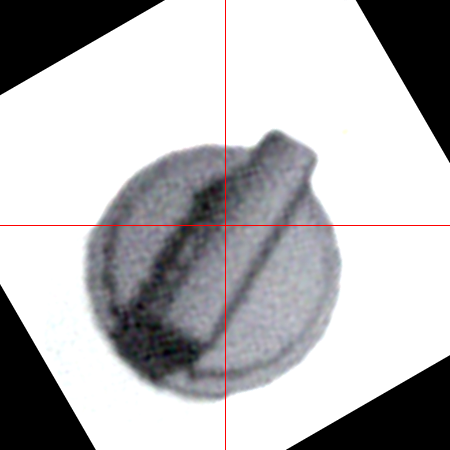

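The wing's top-face centre is about (0.4826,−0.0736), which agrees with the collar fit (0.4823,−0.0743). Descend and grip.

Request:
{"name": "arm_command", "arguments": {"commands": [[[-0.5,-3.5,-30],0,-1],[[0,0,-40],0,-1],[[0,0,-40],0,-1],[[0,0,-28],0,-1],[[0,0,-10],0,-1],[[0,0,0],0,0],[[0,0,0],0,0.5],[[0,0,0],0,1],[[0,0,0],0,1],[[0,0,0],0,1],[[0,0,0],0,1],[[0,0,0],0,1],[[0,0,0],0,1],[[0,0,0],0,1]], "newtons": 70}}

```text
clock: 5.2
position: [0.4823, -0.075, 0.051]
tool_rot: [-3.141, 0.001, -2.622]
force: [-0.3, 0.4, 10.8]
grip_width: 0.0127
finger_force: 69.1
```

Request:
{"name": "arm_command", "arguments": {"commands": [[[0,0,5],0,1],[[0,0,25],0,1],[[0,0,40],0,1],[[0,0,29],0,1],[[0,0,0],0,1],[[0,0,0],0,1]]}}

```text
clock: 5.8
position: [0.482, -0.075, 0.1497]
tool_rot: [-3.141, 0.001, -2.621]
force: [-0.8, -0.3, -1.7]
grip_width: 0.0128
finger_force: 68.7
```

Run:
```python
from h import *
s=bot.observe();print(s["position"],s["force"],s["moment"],s["grip_width"],s["tool_rot"])
F=grab_frame("side");save(F,"s1.png");print(proj(F,[.482,-.074,.13]))
u,v=proj(F,[.482,-.074,.13]).astype(int)
cv2.imwrite("pics/s1c.png",cv2.resize(F["image"][max(v-60,0):v+50,u-60:u+60,::-1],None,fx=5,fy=5,interpolation=2))
F=grab_frame("wrist");save(F,"w4.png")
```

```text
[ 0.48198716 -0.07497843  0.14974032] [-0.7551785  -0.29974919 -1.74910151] [-0.05221187  0.03361946 -0.03845146] 0.012755786806521202 [-3.14089418e+00  9.82197196e-04 -2.62146652e+00]
[337.96987921 124.90649253]
```

View pics/s1c.png

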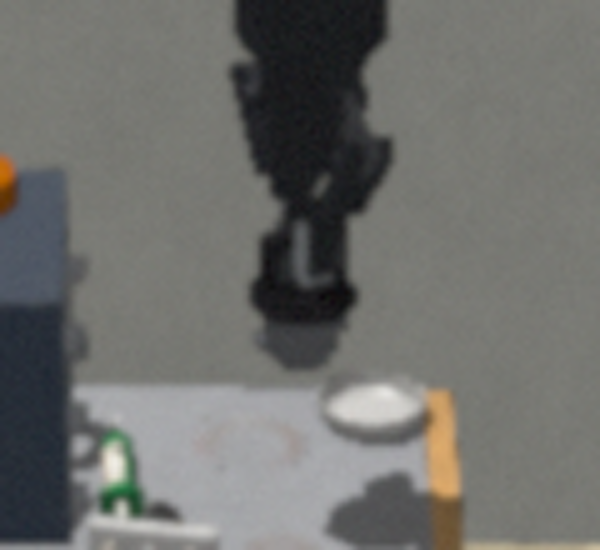

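Held upright, underside 51 mm below the TCP. Carry it over the socket and turn to 157°.

Request:
{"name": "arm_command", "arguments": {"commands": [[[3,15,0],-0.04,1],[[6,31,0],-0.08,1],[[6,31,0],-0.08,1],[[6,31,0],-0.08,1],[[6,31,0],-0.08,1],[[6,31,0],-0.08,1],[[6,31,0],-0.08,1],[[6,31,0],-0.08,1],[[6,31,0],-0.08,1],[[6,31,0],-0.08,1],[[6,31,0],-0.08,1],[[6,31,0],-0.08,1],[[2.5,14.8,0],-0.0015,1],[[0,0,0],0,1],[[0,0,-20],0,1],[[0,0,-18],0,1],[[0,0,0],0,1],[[0,0,0],0,1],[[0,0,0],0,1]]}}

```text
clock: 7.8
position: [0.5539, 0.2955, 0.1121]
tool_rot: [3.141, 0.001, 2.74]
force: [-0.1, 0.1, -1.5]
grip_width: 0.0132
finger_force: 68.5
```

Run:
```python
from h import *
s=bot.observe();print(s["clock"],s["position"],s["tool_rot"],s["force"],s["moment"],s["qpos"][6])
F=grab_frame("wrist");save(F,"w5.png")
G=grab_frame("top");save(G,"t5.png")
c=np.array([.5536,.2948,.05])
u,v=proj(F,c).astype(int);print(u,v)
a=cv2.resize(F["image"][max(0,v-75):v+75,u-75:u+75,::-1],(400,400),interpolation=2)
S=grab_frame("side");u,v=proj(S,c).astype(int)
b=cv2.resize(S["image"][v-40:v+40,u-40:u+40,::-1],(400,400),interpolation=2)
cv2.imwrite("pics/v5.png",np.hstack([a,b]))
```

```text
7.8 [0.55386159 0.29545571 0.11211792] [3.14106415e+00 6.25563396e-04 2.74000749e+00] [-0.14941662  0.09109915 -1.49668065] [-0.04486832 -0.04022467  0.00589445] 0.6931274368346332
317 216
```

View pics/v5.png

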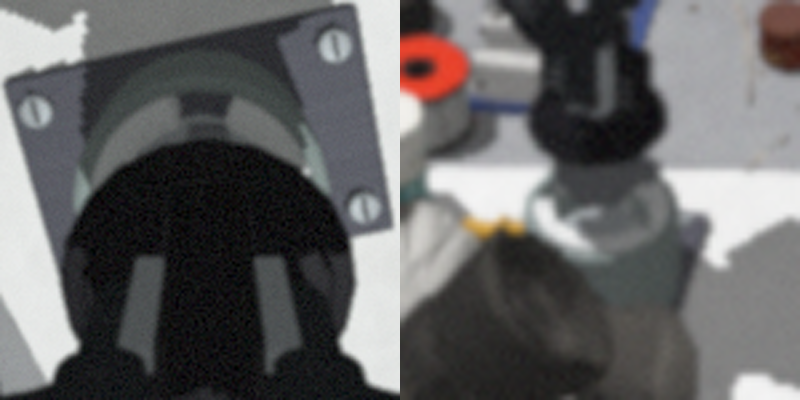

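The slot (205,105) lies centred on the wing axis. Lower gently, feeling.

Request:
{"name": "arm_command", "arguments": {"commands": [[[-0.3,-0.6,-8],0,1],[[0,0,-8],0,1],[[0,0,-5],0,1],[[0,0,-2],0,1],[[0,0,0],0,1],[[0,0,0],0,1]]}}

```text
clock: 8.55
position: [0.5532, 0.2953, 0.0883]
tool_rot: [3.142, 0.0, 2.74]
force: [-0.4, 0.2, -0.7]
grip_width: 0.013
finger_force: 68.5
```

```bash
python3 -c "
from h import *
s=bot.observe();print(s['position'],s['tool_rot'],s['force'],s['moment'])"
```

```text
[0.55319117 0.295258   0.08834389] [3.14158442e+00 1.04563606e-04 2.74020274e+00] [-0.35946936  0.20913783 -0.67561789] [-0.02872408 -0.00297528 -0.06180183]
```

Request:
{"name": "arm_command", "arguments": {"commands": [[[0,0,-1],0,1],[[0,0,-1],0,1],[[0,0,-1],0,1],[[0,0,0],0,1],[[0,0,0],0,1]]}}

```text
clock: 9.05
position: [0.5531, 0.2953, 0.0853]
tool_rot: [-3.142, 0.0, 2.74]
force: [0.1, -0.7, -1.3]
grip_width: 0.013
finger_force: 68.5
```

Lug bottoms are now 1.7 mm below the lip top without contact, so they are in the slots.

Request:
{"name": "arm_command", "arguments": {"commands": [[[0,0,-1],0,1],[[0,0,-1],0,1],[[0,0,-1],0,1],[[0,0,-1],0,1],[[0,0,-1],0,1],[[0,0,0],0,1],[[0,0,0],0,1]]}}

```text
clock: 9.75
position: [0.5532, 0.2953, 0.0803]
tool_rot: [3.141, 0.0, 2.74]
force: [-0.9, -0.8, 2.0]
grip_width: 0.0127
finger_force: 69.3
```

Spring felt as expected. Push to underside about 18 mm.

Request:
{"name": "arm_command", "arguments": {"commands": [[[0,0,-1.5],0,1],[[0,0,-1.5],0,1],[[0,0,-1.5],0,1],[[0,0,-1.5],0,1],[[0,0,0],0,1],[[0,0,-1.5],0,1],[[0,0,-1.5],0,1],[[0,0,-1.5],0,1],[[0,0,-1],0,1],[[0,0,0],0,1],[[0,0,0],0,1],[[0,0,0],0,1]]}}

```text
clock: 10.95
position: [0.5532, 0.2953, 0.069]
tool_rot: [3.141, 0.0, 2.74]
force: [-1.1, -0.3, 7.9]
grip_width: 0.013
finger_force: 69.9
```

```bash
python3 -c "
from h import *
s=bot.observe();print(s['position'],s['tool_rot'],s['force'],s['moment'])"
```

```text
[0.55318481 0.29529685 0.06899427] [3.14141574e+00 1.56164974e-04 2.74024203e+00] [-1.12270176 -0.32084239  7.90578889] [-0.16370782  0.22446643 -0.00571368]
```

Spring force 9.4 N matches the expected depth. Twist clockwise.

Request:
{"name": "arm_command", "arguments": {"commands": [[[0,0,0],-0.04,1],[[0,0,0],-0.06,1],[[0,0,0],-0.06,1],[[0,0,0],-0.06,1],[[0,0,0],-0.06,1],[[0,0,0],0,1]]}}

```text
clock: 11.55
position: [0.5535, 0.2956, 0.0691]
tool_rot: [3.141, 0.0, 2.458]
force: [-0.4, 0.2, 7.0]
grip_width: 0.0128
finger_force: 69.9
```

```bash
python3 -c "
from h import *
s=bot.observe();print(s['position'],s['tool_rot'],s['force'],s['moment'])"
```

```text
[0.55345593 0.29563501 0.06912811] [3.14060798e+00 4.18753523e-04 2.45809942e+00] [-0.40592991  0.15473944  6.99631057] [ 0.13961832 -0.08416043 -0.05811421]
```

Turning freely.

Request:
{"name": "arm_command", "arguments": {"commands": [[[0,0,0],-0.06,1],[[0,0,0],-0.06,1],[[0,0,0],-0.06,1],[[0,0,0],-0.06,1],[[0,0,0],-0.06,1],[[0,0,0],-0.06,1],[[0,0,0],-0.06,1],[[0,0,0],-0.06,1],[[0,0,0],-0.06,1],[[0,0,0],-0.06,1],[[0,0,0],-0.06,1],[[0,0,0],-0.06,1],[[0,0,0],-0.04,1],[[0,0,0],0,1],[[0,0,0],0,1]]}}

```text
clock: 13.05
position: [0.5536, 0.2956, 0.0691]
tool_rot: [3.14, -0.0, 1.7]
force: [1.2, 1.4, 7.5]
grip_width: 0.0128
finger_force: 69.9
```

```bash
python3 -c "
from h import *
s=bot.observe();print(s['position'],s['tool_rot'],s['force'],s['moment'])"
```

```text
[0.55359044 0.29559836 0.06914356] [ 3.14038119e+00 -3.90519869e-04  1.70031087e+00] [1.18558506 1.43112509 7.50912959] [ 0.13492677 -0.24375576 -0.06487365]
```

Request:
{"name": "arm_command", "arguments": {"commands": [[[0,0,0],-0.02,1],[[0,0,0],-0.02,1],[[0,0,0],-0.02,1],[[0,0,0],-0.02,1],[[0,0,0],-0.01,1],[[0,0,0],-0.01,1],[[0,0,0],0,1],[[0,0,0],0,1]]}}

```text
clock: 13.85
position: [0.5538, 0.2955, 0.0692]
tool_rot: [3.14, -0.001, 1.6]
force: [1.9, 0.4, 6.5]
grip_width: 0.013
finger_force: 69.8
```

```bash
python3 -c "
from h import *
s=bot.observe();print(s['position'],s['tool_rot'],s['force'],s['moment'])"
```

```text
[0.55379633 0.29552942 0.06921527] [ 3.14005148e+00 -5.31375511e-04  1.60037487e+00] [1.8665179  0.36927788 6.5149322 ] [ 0.03884523 -0.47169841  0.0703819 ]
```

Request:
{"name": "arm_command", "arguments": {"commands": [[[0,0,0],-0.01,1],[[0,0,0],-0.01,1],[[0,0,0],0,1],[[0,0,0],0,1]]}}

```text
clock: 14.25
position: [0.5541, 0.2954, 0.0693]
tool_rot: [3.14, -0.001, 1.58]
force: [2.4, 0.2, 6.2]
grip_width: 0.0126
finger_force: 69.7
```

```bash
python3 -c "
from h import *
s=bot.observe();print(s['position'],s['tool_rot'],s['force'],s['moment'])"
```

```text
[0.55407621 0.29541172 0.06927688] [ 3.13955193e+00 -5.31394300e-04  1.58026087e+00] [2.35309366 0.2461058  6.24865176] [ 0.00284738 -0.89477538  0.18301976]
```

Request:
{"name": "arm_command", "arguments": {"commands": [[[0,0,0],-0.01,1],[[0,0,0],-0.005,1],[[0,0,0],0,1],[[0,0,0],0,1]]}}

```text
clock: 14.65
position: [0.5542, 0.2954, 0.0693]
tool_rot: [3.139, -0.0, 1.565]
force: [4.0, -0.1, 6.5]
grip_width: 0.013
finger_force: 69.6
```

```bash
python3 -c "
from h import *
s=bot.observe();print(s['position'],s['tool_rot'],s['force'],s['moment'])"
```

```text
[0.55416863 0.29537247 0.06926352] [ 3.13933997e+00 -4.55329346e-04  1.56545818e+00] [ 4.0177176  -0.0601022   6.45600709] [-0.02019881 -1.02009693  0.27854611]
```

At the stop (0.28 N m). Let it rise.

Request:
{"name": "arm_command", "arguments": {"commands": [[[0,0,1],0,1],[[0,0,1],0,1],[[0,0,1],0,1],[[0,0,1],0,1],[[0,0,1],0,1],[[0,0,0],0,1],[[0,0,0],0,1]]}}

```text
clock: 15.35
position: [0.5541, 0.2954, 0.074]
tool_rot: [3.14, -0.0, 1.566]
force: [5.4, 0.7, 0.8]
grip_width: 0.0131
finger_force: 69.1
```

```bash
python3 -c "
from h import *
s=bot.observe();print(s['position'],s['tool_rot'],s['force'],s['moment'])"
```

```text
[0.55408051 0.29535697 0.07398838] [ 3.13950429e+00 -2.77072068e-04  1.56550038e+00] [5.42572481 0.69237249 0.7948349 ] [ 0.1292116  -1.47393726  0.33058144]
```

The lift is being resisted, probably by friction from the stop torque and the side load. Ease both off.

Request:
{"name": "arm_command", "arguments": {"commands": [[[0.4,0,0],0.01,1],[[0.3,0,0],0.005,1],[[0,0,0],0,1],[[0,0,0],0,1]]}}

```text
clock: 15.75
position: [0.5541, 0.2953, 0.0739]
tool_rot: [3.141, -0.0, 1.58]
force: [4.7, 0.2, 3.4]
grip_width: 0.0129
finger_force: 69.4
```

```bash
python3 -c "
from h import *
s=bot.observe();print(s['position'],s['tool_rot'],s['force'],s['moment'])"
```

```text
[0.5541397  0.29534032 0.07393869] [ 3.14085818e+00 -2.57845870e-04  1.58009274e+00] [4.67626091 0.15838405 3.37927785] [ 0.1876365  -1.25253369  0.07993357]
```

Request:
{"name": "arm_command", "arguments": {"commands": [[[0.3,0,0.8],0,1],[[0.3,0,0.8],0,1],[[0,0,0],0,1],[[0,0,0],0,1]]}}

```text
clock: 16.15
position: [0.5542, 0.2953, 0.0754]
tool_rot: [-3.141, -0.0, 1.58]
force: [2.3, 0.4, 4.1]
grip_width: 0.0131
finger_force: 69.5
```

```bash
python3 -c "
from h import *
s=bot.observe();print(s['position'],s['tool_rot'],s['force'],s['moment'])"
```

```text
[0.55424622 0.29531384 0.0754028 ] [-3.14130464e+00 -2.67320904e-05  1.58029947e+00] [2.254402   0.3724691  4.11816906] [ 0.18305438 -0.6123035   0.13183502]
```

Underside about 24.4 mm with spring force present, so the lugs are in the recesses. Release and back off.

Request:
{"name": "arm_command", "arguments": {"commands": [[[0,0,0],0,0.6],[[0,0,0],0,0.4],[[0,0,0],0,0.2],[[0,0,0],0,0],[[0,0,0],0,-0.3],[[0,0,0],0,-0.3],[[0,0,0],0,-0.3],[[0,0,10],0,-0.3],[[0,0,30],0,-0.3],[[0,0,40],0,-0.3],[[0,0,40],0,-0.3],[[0,0,0],0,-0.3],[[0,0,0],0,-0.3]]}}

```text
clock: 17.45
position: [0.5546, 0.2955, 0.1968]
tool_rot: [3.14, -0.001, 1.58]
force: [-0.3, 0.3, -0.1]
grip_width: 0.0555
finger_force: 0.0
```

Run:
```python
from h import *
s=bot.observe();print(s["clock"],s["position"],s["force"],s["grip_width"])
F=grab_frame("wrist");u,v=proj(F,np.array([.5540,.2953,.08])).astype(int)
a=cv2.resize(F["image"][max(0,v-75):v+75,u-75:u+75,::-1],(400,400),interpolation=2)
S=grab_frame("side");u,v=proj(S,np.array([.554,.295,.07])).astype(int)
b=cv2.resize(S["image"][v-40:v+40,u-40:u+40,::-1],(400,400),interpolation=2)
for z in(.103,.099,.066,.062):print(z,(proj(S,np.array([.554,.295,z]))-[u-40,v-40])*5)
cv2.imwrite("pics/v6.png",np.hstack([a,b]))
```

```text
17.45 [0.55461661 0.29552649 0.19678378] [-0.34162487  0.30222157 -0.14969091] 0.055454278814788316
0.103 [199.10252747 141.68133844]
0.099 [199.31541605 149.16914073]
0.066 [201.03442351 209.63076161]
0.062 [201.23837031 216.80406036]
```

View pics/v6.png

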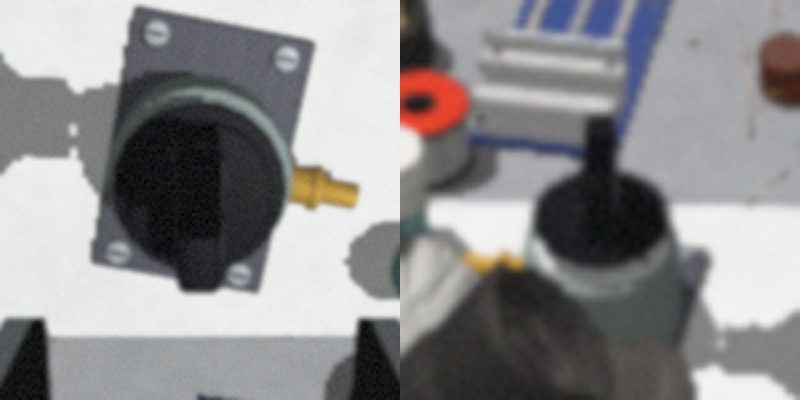

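Run:
```python
from h import *
S=grab_frame("side");u,v=proj(S,np.array([.554,.295,.07])).astype(int)
g=cv2.cvtColor(S["image"],cv2.COLOR_RGB2GRAY)
print("cols",u,"rows",v-22,g[v-22:v-8,u-3:u+4].mean(1).round())
for zb in(.025,.021):print(zb,"wing far top",proj(S,np.array([.554,.2713,zb+.078])),"collar near edge", proj(S,np.array([.554,.3253,zb+.036])))
print("lip near edge",proj(S,np.array([.554,.3243,.05])),proj(S,np.array([.554,.3293,.05])))
print(g[v:v+24,u].tolist(),v)
```

```text
cols 303 rows 209 [134. 165. 184. 177. 131.  81.  53.  45.  41.  36.  30.  33.  35.  38.]
0.025 wing far top [303.48479202 212.35013844] collar near edge [302.40366039 244.18108097]
0.021 wing far top [303.52505972 213.83621704] collar near edge [302.44718657 245.61954591]
lip near edge [302.55143508 247.80013608] [302.40815457 249.4081407 ]
[21, 18, 19, 23, 18, 20, 16, 20, 21, 21, 29, 30, 37, 67, 94, 112, 114, 111, 117, 101, 83, 80, 80, 80] 231
```

```bash
python3 -c "
from h import *
print(ticket.job_done())"
```

```text
the job is handed in; nothing more can be done
None
```

I fitted the cartridge, twisted it to the stop at about 0.28 N m, let it spring up to roughly 25 mm by force and camera, released it, and handed the job in at about 17.5 s; no pass/fail result was returned.

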